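# Third hand for strapping up a plaster mould

## Robot

A 7-joint arm with a two-finger parallel gripper is mounted at the origin on the work surface; the furniture and walls round the work are solid. World frame = base frame: x ahead of the robot, y to its left, z up, the work surface at z = 0. Lengths are in m, angles in rad, forces in N, time in s.
With the tool pointing down it reaches from about 0.4 to 0.85 m from the base axis. Payload 4.5 kg.
Tool frame: the origin (TCP) lies at the very end of the fingers, on their centre line; the grasp point (between the pads) lies 19 mm behind it; z points along the fingers, y is the direction in which the jaws open and shut (so a half turn about z gives the same grasp; the last joint's range is limited). The gripper opens to 88 mm and grips with 3 to 60 N. Pads are 18 mm wide; open, the fingers measure 123 mm over their backs; the gripper's body (75 mm by 187 mm) begins 45 mm behind the grasp point.
Start: joints at [1.29, 0.689, -0.195, 1.565, 0.157, 0.902, -0.215], TCP at [0.194, -0.594, 0.239] pointing down, gripper open.
Joint ranges: [-3.01, 3.01], [-0.46, 2.08], [-1.47, 1.51], [0.13, 2.56], [-1, 4.14], [0.04, 2.09], [-2.66, 2.66]. Speed limits (rad/s): [2.57, 2.57, 3.14, 3.14, 3.14, 3.14, 3.14].

## Interface

Orientations are given as a unit quaternion [x, y, z, w].
In Python, from plant import telemetry, imaging, r gives the robot as it stands.
- The arm moves only by the shell command python3 -m creep 'ROWS' [FORCE]. ROWS is JSON, a list of rows, each a list of 5 numbers: the closure in counts, from 0 (fully open) to 255 (shut), then the shift along the tool's x, y, z in m, then the turn about the tool's z in degrees. In form: [[fingers, x, y, z, yaw], ...]. A call has 1 to 10 rows; each row is the pose to reach, as a shift and turn from the pose commanded when the call began, along the tool's axes at that moment; what a row does not reach only later rows make up. A row lasts 1/8 s, in which the tool goes at most 62.5 mm and 10.7 degrees, less where a joint would pass 70% of its speed; a pose out of reach is approached as far as the arm can. A call with a gripper value outside its range is refused whole. The fingers move at their own pace and stop on an object; FORCE is the grip in N (left out, the last holds). Time passes only in rows, so rows that repeat a pose let the fingers close. It gives the time, the measured TCP pose, the force and the opening at its end, in the units of the state.
- telemetry.get_state(): the state, without advancing time (a new reading comes with each control period).
- imaging.snapshot(name): name is "scene" or "top"; returns a dict with "image" (420x560x3 uint8, blue, green, red), "camera_matrix" (3x3 intrinsics, pixels), "distortion" ([k1, k2, p1, p2, k3] as OpenCV has them; the pictures are not rectified), "R" (3x3) and "t" (3): a world point X has camera coordinates R X + t. Camera axes: x right, y down, z forward; pixel columns grow to the right and rows downward; lengths in m; the calibration is good to about 2 mm. A picture is of the moment at which its call begins. There is no depth.
- r.finish_job(): hands the job in, once; it reports no verdict.
Trained networks look in a picture, given as the dict that the camera call returned (one of the last four; its "shot" number tells which), for a name from the list of things; names that differ only in an ending like _2 or _b are one class to them, and where a whole thing is asked for, a point or a joint stands for the part that bears it (a point fixed in the world has none). Each returns a list of dicts, best first, with "score" (0 to 1); they miss things now and then, are a little off and sometimes report something else, mostly with a low value. They report only what shows in the picture. A call takes as long as a camera call.
- imaging.boxes_of(picture, target): "rect" ([left, top, right, bottom] in pixels, round what is visible of it).
- imaging.trace(picture, target): "pixels" (420x560 bool, what is visible of it) and "rect" ([left, top, right, bottom] in pixels, round what is visible of it).
- imaging.place_of(picture, target): "location" ([row, column] in pixels: a listed point, or the origin of a listed thing).
The state is a dict: "clock": time; "q": joint angles; "qd": joint speeds; "joint_torque": joint torques, N m; "tool_pos": TCP position; "eef_rot": TCP orientation; "contact_force": force on the tool from outside, world axes, zero at the start; "moment": the same for the moment, N m; "opening": opening from 0.0 (shut) to 1.0 (fully open).
Only numpy, scipy, OpenCV 4.12 (cv2) and the standard library are available. Lean on these libraries where they do the work, as an engineer would, in place of code of your own. Each camera call takes 0.05 s, during which the arm holds its last target.

## Task

I want to strap up this two-part plaster casting mould: free the latch of the wooden mould box, swing its lid back past upright, lift out the plaster half, carry it upright to the strapping stand and close it on the runners against the half that stands there, squarely and with the natches fully home in their sockets. Then be my third hand: keep pressing it straight back against the springs with a steady force of about 12 newtons (damp plaster chips, so never press with more than twice that), and finish like that, still holding and pressing, so that I can put the strap round. Leave the other things on the table where they are.

Things in the scene. Friction and masses are not known exactly. Their poses are not given: they have to be found in the camera images.
- mould_box: Wooden box fixed to the table, outside 146 (its x) x 196 (its y) x 98 mm high, walls 8 mm; origin under its centre on the table. The latch is at the middle of its -x side (front), the lid's hinge along its +x rim. Its inner floor lies 10 mm above the table, the opening is 130 x 180 mm.
- latch (a joint): Steel draw latch, a lever on a pin along the box's y, 8 mm before the front wall and 87 mm above the table. Near 0 rad its hook blocks the lid; it grows as the thumb tab is pressed down and the hook swings out to the box's -x: clear of the lid from 0.37, stop at 1.0. It stays where left (about 1.2 N at the tab). Hook: outside 12.5 mm before the pin, top 27 mm above it, so press at the tab's end.
- latch_tab (a point): Point on the thumb tab near its end, 42 mm before the latch's pin (to the box's -x) and 14 mm above it when closed (101 mm above the table). The tab is 26 mm wide (y), 3 mm thick and rises to its end 49 mm before the pin. Pressing this point down by 17 mm or more frees the latch.
- box_lid (a joint): Lid, a 10 mm board of 162 x 196 mm hinged along the box's far (+x) upper rim, overhanging the front wall by 16 mm. 0 rad shut, 1.57 upright, stop at 1.85 (leaning back). A stiff hinge: it stays where it is left; 3 to 5 N at the knob moves it.
- lid_hinge (a point): Middle of the lid's hinge line, which runs along the box's y, 98.5 mm above the table. Fixed to the box; axes as the box's.
- lid_knob (a point): Centre of the head of the turned wooden knob on the lid. Head 22 mm across and 14 mm high, its centre 26 mm above the lid's top face, 29 mm behind the front edge, 133 mm from the hinge line along the lid and 36 mm off the lid's underside. It moves with the lid.
- mould_half: Loose half of a two-part plaster mould, a block 36 mm thick (its x), 64 mm wide (its y), 80 mm high, about 0.2 kg, standing on the floor of the shut box; origin at the centre of its underside, z up. Its +x side is the mating face, with half a small vase hollowed out (open at the top) and four sockets near the corners. It faces the hinge side within 0.3 rad.
- mould_half_face (a point): Centre of the loose half's mating face: 18 mm along its x from the origin, 40 mm above its underside; axes as the half's.
- stand: Strapping stand, screwed to the table: plywood base 112 mm wide with two runners along its x, tops 24 mm above the table, that carry both mould halves. Origin on the table, mid-width, below the back half's face at rest; x points to the upright fence at the rear (at +98 mm, 88 mm high). The runners are free from x = -92 mm to that face.
- back_half (a joint): How far the back half of the mould, with its plate and two springs before the fence, is pushed back along the stand's +x (m). 0: springs at rest; stop at 0.025. The springs take 1.2 N for each mm from the start (12 N at 0.010); friction is negligible.
- back_half_face (a point): Centre of the back half's face, which looks to the stand's -x; axes as the stand's; 64 mm above the table. The back half is as large as the loose one. Four tapered natches (5 mm high, 11 mm across at the root, 5 mm at the tip) stand out of the face and enter the sockets with 1 mm of play, catching from 4 mm aside. Closed: both face points coincide, x axes agree.
- masking_tape: Bystander: roll of masking tape lying flat, 96 mm across, 25 mm high; origin under its centre.
- black_cup: Bystander: small black footed cup, 112 mm across, 80 mm high; origin under its centre.
- needle_tool: Bystander: needle tool, 144 mm long and 13 mm thick, lying between box and stand; origin under its centre.
- wood_rib: Bystander: flat wooden rib, 90 x 40 x 8 mm, lying between box and stand; origin under its centre.
- glaze_brush: Bystander: glaze brush, 199 mm long, lying behind the box; origin under its centre.
- green_tumbler: Bystander: pale green tumbler, 65 mm across, 84 mm high; origin under its centre.

How it is judged:
On the way, in this order (a step that is already met when the one before it is completed fails the run):
1. the latch is swung free of the lid (value of joint latch above 0.37 rad), for 0.1 s.
2. the lid is swung back past upright (value of joint box_lid above 1.5 rad), for 0.2 s.
At the end, for the whole second after the job is handed in: The halves are closed: face points within 3 mm (2.5 mm sideways), axes within 0.06 rad, the loose half upright. The robot still touches and presses it: springs pushed back 6.7 to 14.2 mm (8 to 17 N), over 6 N on the stand, all still (value of joint back_half between 0.0067 and 0.0142 m and velocity of joint back_half between -0.005 and 0.005 m/s and contact force between mould_half and stand above 6 N and x of mould_half_face in the frame of back_half_face between -0.003 and 0.0025 m and y of mould_half_face in the frame of back_half_face between -0.0025 and 0.0025 m and z of mould_half_face in the frame of back_half_face between -0.003 and 0.003 m and angle between the x axis of mould_half and the x axis of back_half_face, either way round below 0.06 rad and angle between mould_half's own z axis and vertical below 0.06 rad and linear speed of mould_half below 0.02 m/s and contact force between any of the fingers, the arm and mould_half above 5 N); the arm keeps its last pose, push and grip.
It fails at once if the springs are pressed with more than 25 N (value of joint back_half above 0.0208 m).
It fails at once if the loose half is tipped by more than 35 degrees (angle between mould_half's own z axis and vertical above 0.61 rad).
It fails at once if a bystander is moved by more than 30 mm (distance of any of masking_tape, black_cup, needle_tool, wood_rib, glaze_brush, green_tumbler from where it was at the start of the episode above 0.03 m).
It also fails if it takes over 66 s, if anything falls off the work surface, if the arm or the gripper's body presses on something with over 40 N, if the wrist force passes 120 N, or if a joint passes its speed limit or range.

## Working session

There is one attempt and no reset: what is moved stays moved. The work goes in short steps, Python scripts to look and compute and a shell command to move; the robot and the scene stay as the last step left them, time stands still between calls to the robot, and variables do not carry over. Pictures are saved under pics/ and viewed, and the job is handed in when it is done.

```bash
ls; mkdir -p pics
python3 - <<'E'
from plant import telemetry, imaging, r
import cv2
s=telemetry.get_state(); print(s)
for n in ("scene","top"):
    p=imaging.snapshot(n); cv2.imwrite(f"pics/{n}0.png",p["image"]); print(n,p["camera_matrix"],p["distortion"],p["R"],p["t"])
E
```

```text
pics
{'clock': 0.0, 'q': array([ 1.28981601,  0.6900109 , -0.19449732,  1.56634829,  0.15729939,
        0.90243556, -0.21511589]), 'qd': array([5.92968850e-04, 1.40695104e-03, 1.22467469e-05, 6.98955370e-04,
       1.56879529e-03, 1.45565340e-03, 6.78704097e-04]), 'joint_torque': array([-1.67364860e-04, -5.27572238e+01, -1.26748469e+00, -1.53427953e+01,
       -5.27760526e-02,  6.60628342e-03,  1.91449913e-04]), 'tool_pos': array([ 0.19326091, -0.59371803,  0.23789164]), 'eef_rot': array([ 9.87634938e-01,  1.56768646e-01, -2.05929874e-04, -8.82281678e-04]), 'contact_force': array([ 0.26691638, -0.76159246, -0.59148693]), 'moment': array([-0.05928549, -0.04054293, -0.07126448]), 'opening': 1.0007897540582367}
scene [[384.35897111   0.         278.52511045]
 [  0.         384.35897111 211.53043175]
 [  0.           0.           1.        ]] [-0.10712411  0.          0.          0.          0.        ] [[-0.83959199 -0.54271016 -0.02347292]
 [-0.30587773  0.50802965 -0.80519854]
 [ 0.44891437 -0.6688584  -0.59254058]] [0.43783831 0.28806187 0.98678094]
top [[424.23544726   0.         279.11018901]
 [  0.         424.23544726 208.7058333 ]
 [  0.           0.           1.        ]] [-0.01740359  0.          0.          0.          0.        ] [[ 0.02279617 -0.99972911 -0.00469414]
 [-0.98184413 -0.02150342 -0.1884667 ]
 [ 0.18831471  0.00890523 -0.98206836]] [-0.04625846  0.55064342  1.31231233]
```

View pics/scene0.png

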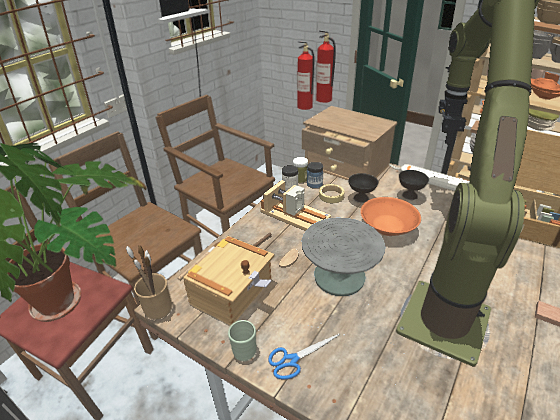

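View pics/top0.png

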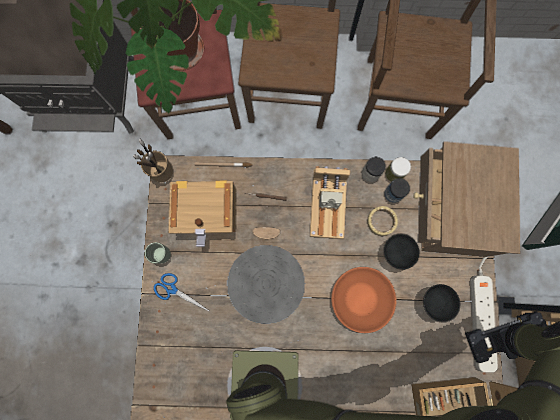

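```bash
cat > h.py <<'E'
import numpy as np, cv2
from plant import telemetry, imaging, r
def ray(p,rc):
    u=np.array([[[rc[1],rc[0]]]],float)
    n=cv2.undistortPoints(u,p["camera_matrix"],p["distortion"])[0,0]
    R=np.array(p["R"]);t=np.array(p["t"])
    c=-R.T@t; d=R.T@np.array([n[0],n[1],1]); return c,d/np.linalg.norm(d)
def atz(p,rc,z):
    c,d=ray(p,rc); return c+d*(z-c[2])/d[2]
def tri(obs):
    A=np.zeros((3,3));b=np.zeros(3)
    for p,rc in obs:
        c,d=ray(p,rc);M=np.eye(3)-np.outer(d,d);A+=M;b+=M@c
    X=np.linalg.solve(A,b)
    res=[np.linalg.norm((np.eye(3)-np.outer(d,d))@(X-c)) for c,d in [ray(p,rc) for p,rc in obs]]
    return X,res
def proj(p,X):
    rv=cv2.Rodrigues(np.array(p["R"]))[0]
    return cv2.projectPoints(np.array(X,float).reshape(-1,3),rv,np.array(p["t"]),p["camera_matrix"],p["distortion"])[0][:,0]
def snaps(tag=None):
    o={n:imaging.snapshot(n) for n in("scene","top")}
    if tag:
        for n in o: cv2.imwrite(f"pics/{tag}_{n}.png",o[n]["image"])
    return o
def crop(p,c,w,name,k=5):
    x,y=c; x0,y0=int(max(0,x-w)),int(max(0,y-w)); im=p["image"][y0:y0+2*w,x0:x0+2*w]
    cv2.imwrite(name,cv2.resize(im,None,fx=k,fy=k,interpolation=cv2.INTER_CUBIC)); print(name,"origin",x0,y0,"scale",k)
E
python3 - <<'E'
from h import *
S=snaps()
np.set_printoptions(precision=4,suppress=True)
for t in ["mould_box","latch_tab","lid_hinge","lid_knob","stand","back_half_face","masking_tape","black_cup","needle_tool","wood_rib","glaze_brush","green_tumbler"]:
    o=[]
    for n in S:
        d=imaging.place_of(S[n],t)
        print(t,n,[(np.round(x["location"],1),round(x["score"],2)) for x in d[:2]])
        if d:o.append((S[n],d[0]["location"]))
    if len(o)==2: print("   tri",*tri(o))
    if t in("mould_box","stand","masking_tape","needle_tool","wood_rib"):
        for p,l in o: print("   z0",atz(p,l,0))
crop(S["top"],(200,210),55,"pics/box_t.png");crop(S["top"],(330,203),50,"pics/st_t.png")
crop(S["scene"],(235,275),60,"pics/box_s.png");crop(S["scene"],(297,205),45,"pics/st_s.png")
E
```

```text
mould_box scene [(array([289.2, 234.7]), 0.84)]
mould_box top [(array([208.2, 205.1]), 0.8)]
   tri [0.5472 0.2077 0.0088] [np.float64(0.00991150966499122), np.float64(0.009911509664991165)]
   z0 [0.5428 0.1989 0.    ]
   z0 [0.5579 0.2142 0.    ]
latch_tab scene [(array([280.7, 266.5]), 0.72), (array([263.1, 244.8]), 0.71)]
latch_tab top [(array([244.6, 198.2]), 0.65)]
   tri [0.4226 0.2075 0.1105] [np.float64(0.0017234487916297286), np.float64(0.0017234487916298017)]
lid_hinge scene [(array([258.5, 206.2]), 0.86), (array([195.2, 327.6]), 0.54)]
lid_hinge top [(array([181.4, 198.2]), 0.94)]
   tri [0.6204 0.2196 0.1003] [np.float64(0.004280349625526671), np.float64(0.004280349625526566)]
lid_knob scene [(array([262.5, 248. ]), 0.7)]
lid_knob top [(array([220.8, 202.1]), 0.92)]
   tri [0.491  0.195  0.1301] [np.float64(0.003746297768494196), np.float64(0.0037462977684941676)]
stand scene [(array([215.7, 301.9]), 0.75)]
stand top [(array([208.7, 327.7]), 0.73)]
   tri [ 0.5581 -0.1979  0.004 ] [np.float64(0.006710567127222721), np.float64(0.006710567127222931)]
   z0 [ 0.554  -0.2041
[... 1043 characters left out ...]
03927397073261293), np.float64(0.003927397073261233)]
   z0 [0.4835 0.0201 0.    ]
   z0 [0.4795 0.01   0.    ]
glaze_brush scene [(array([262.6, 198.5]), 0.72), (array([200.8, 299.3]), 0.18)]
glaze_brush top [(array([164.3, 222.5]), 0.47)]
   tri [ 0.715   0.165  -0.0097] [np.float64(0.00041996043931506483), np.float64(0.0004199604393149301)]
green_tumbler scene [(array([353.3, 245.8]), 0.89)]
green_tumbler top [(array([253.4, 164.3]), 0.96)]
   tri [ 0.402   0.3436 -0.0188] [np.float64(0.003709115096516477), np.float64(0.0037091150965165277)]
pics/box_t.png origin 145 155 scale 5
pics/st_t.png origin 280 153 scale 5
pics/box_s.png origin 175 215 scale 5
pics/st_s.png origin 252 160 scale 5
```

View pics/box_t.png

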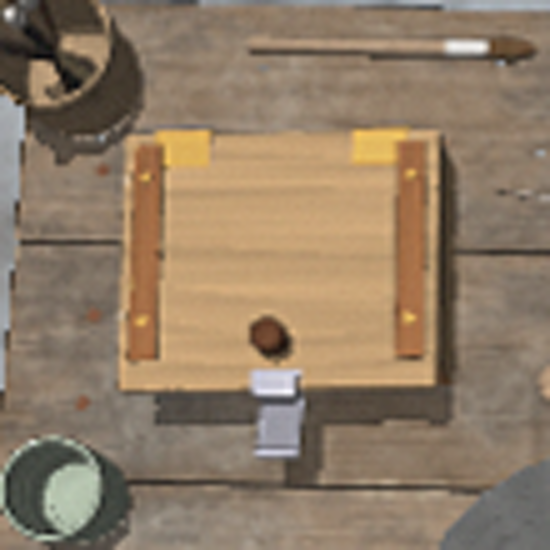

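View pics/st_t.png

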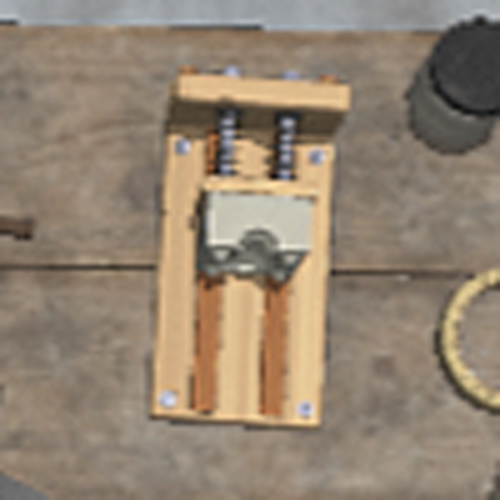

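View pics/box_s.png

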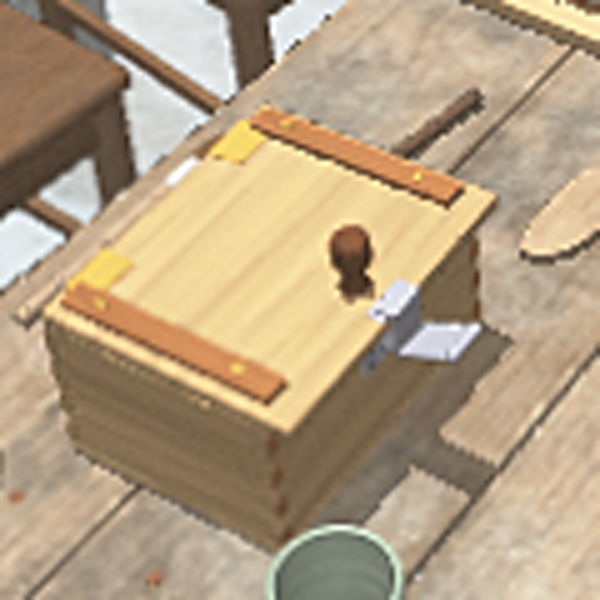

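View pics/st_s.png

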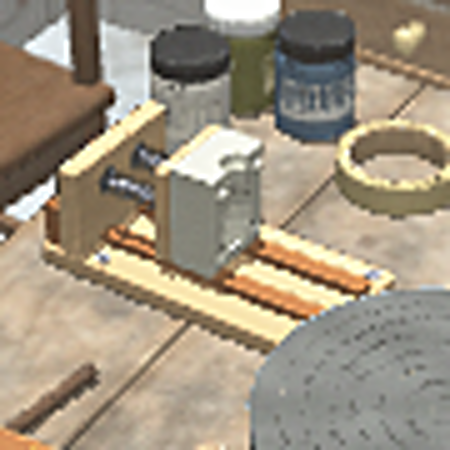

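Run:
```python
from h import *
from scipy.optimize import least_squares
np.set_printoptions(precision=4,suppress=True)
S=snaps()
f=lambda pts,o:[(x/5+o[0]-.4,y/5+o[1]-.4) for x,y in pts]
def fit(L,obs,g):
    # L local pts dict, obs list (cam, idx, px)
    def w(v):
        c,s=np.cos(v[2]),np.sin(v[2]);return [(v[0]+c*a-s*b,v[1]+s*a+c*b,z) for a,b,z in L]
    def res(v):
        P={n:proj(S[n],w(v)) for n in S}
        return np.concatenate([P[n][i]-px for n,i,px in obs])
    R=least_squares(res,g,loss="soft_l1");print(R.x,np.round(res(R.x).reshape(-1,2),1).tolist());return R.x
L=[(.073,.098,.1085),(-.089,.098,.1085),(-.089,-.098,.1085),(.073,-.098,.1085)]
t=f([(128,132),(119,390),(437,386),(442,131)],(145,155)); s=f([(50,312),(290,432),(497,197),(265,107)],(175,215))
a=[("top",i,p) for i,p in enumerate(t)];b=[("scene",i,p) for i,p in enumerate(s)]
for o in(a,b,a+b): fit(L,o,[.55,.2,0])
L=[(.036,.032,.104),(.036,-.032,.104),(0,.032,.104),(0,-.032,.104),(.098,.056,.088),(.098,-.056,.088)]
t=f([(208,192),(316,196),(207,248),(308,250),(175,99),(347,110)],(280,153))
s=f([(170,162),(217,125),(217,185),(262,147)],(252,160))
a=[("top",i,p) for i,p in enumerate(t)];b=[("scene",i,p) for i,p in enumerate(s)]
for o in(a,b,a+b): fit(L,o,[.55,-.2,0])
```

```text
[0.5512 0.2076 0.0303] [[0.1, 0.1], [-0.2, -0.1], [0.2, 0.2], [-0.1, -0.3]]
[0.5451 0.2106 0.0358] [[-2.0, 0.1], [0.2, 0.5], [0.9, -0.4], [0.1, -0.9]]
[0.5487 0.2083 0.0344] [[-0.2, 1.0], [-0.4, 0.9], [0.1, 0.9], [-0.4, 0.4], [-2.3, -1.0], [-0.4, -0.7], [0.3, -1.3], [-0.3, -1.7]]
[ 0.5645 -0.1958 -0.0348] [[0.2, -0.3], [-0.8, 0.0], [-0.0, -0.2], [0.4, 0.5], [-0.4, 0.1], [0.4, -0.2]]
[ 0.5603 -0.196  -0.0047] [[-0.1, 1.4], [0.3, 0.1], [-0.4, -0.1], [0.2, -1.4]]
[ 0.5634 -0.1963 -0.0314] [[0.4, 0.1], [-0.7, 0.3], [0.2, 0.2], [0.6, 0.9], [-0.4, 0.5], [0.4, 0.1], [-0.9, 0.9], [-0.1, -0.2], [-1.4, -0.5], [-0.3, -1.6]]
```

Run:
```python
from h import *
np.set_printoptions(precision=4,suppress=True)
S=snaps()
X,r_=tri([(S["top"],(284,265.5)),(S["scene"],(246,343))]);print(X,r_)
for rc in[(284,228),(284,304),(246,265),(322,265)]:print(atz(S["top"],rc,X[2]))
s=telemetry.get_state();print(s["tool_pos"],s["clock"])
# world->tool delta, tool x at 18.04deg
from scipy.spatial.transform import Rotation as R
M=R.from_quat(s["eef_rot"]).as_matrix()
c,sn=np.cos(.032),np.sin(.032)
lx=-.127;tgt=np.array([.549+c*lx,.2085+sn*lx,.24]);print(tgt,M.T@(tgt-s["tool_pos"]),M[:,0],"yaw",np.degrees(np.arctan2(M[1,0],M[0,0])-.032))
```

```text
[ 0.3093 -0.0003  0.1227] [np.float64(0.0019235168460196243), np.float64(0.0019235168460194838)]
[0.3085 0.1111 0.1227]
[ 0.3137 -0.1131  0.1227]
[0.4233 0.0051 0.1227]
[ 0.2024 -0.0013  0.1227]
[ 0.1935 -0.5943  0.2387] 1.6
[0.4221 0.2044 0.24  ] [ 0.4646 -0.6887 -0.0013] [0.9508 0.3097 0.    ] yaw 16.204802308807505
```

```bash
python3 -m creep '[[255,0.05,-0.03,-0.02,2],[255,0.1,-0.06,-0.02,4],[255,0.15,-0.09,-0.02,6],[255,0.2,-0.12,-0.02,8],[255,0.25,-0.145,-0.02,10],[255,0.3,-0.175,-0.02,12],[255,0.35,-0.205,-0.02,14],[255,0.4,-0.232,-0.02,16.2],[255,0.41,-0.28,-0.02,16.2],[255,0.42,-0.34,-0.02,16.2]]' 20
```

```text
clock: 2.85
tool_pos: [0.4883, -0.1397, 0.2586]
eef_rot: [1.0, 0.016, 0.001, 0.0]
contact_force: [0.5, 0.2, 0.4]
opening: 0.005
```

Run:
```python
from h import *
from scipy.spatial.transform import Rotation as R
s=telemetry.get_state();print(s["tool_pos"],s["clock"],s["opening"],s["contact_force"])
M=R.from_quat(s["eef_rot"]).as_matrix();print(M)
print(M.T@(np.array([.4221,.2044,.15])-s["tool_pos"]))
```

```text
[ 0.4882768  -0.13973243  0.25864178] 2.85 0.004780491517896292 [0.46349245 0.17160505 0.40887626]
[[ 9.99507494e-01  3.13575895e-02  1.21264554e-03]
 [ 3.13580662e-02 -9.99508144e-01 -3.76154944e-04]
 [ 1.20025378e-03  4.13995904e-04 -9.99999194e-01]]
[-0.05548328 -0.34608329  0.108432  ]
```

```bash
python3 -m creep '[[255,-0.01,-0.06,0,0],[255,-0.02,-0.12,0,0],[255,-0.03,-0.18,0,0],[255,-0.04,-0.24,0,0],[255,-0.05,-0.3,0,0],[255,-0.055,-0.346,0.04,0],[255,-0.055,-0.346,0.09,0],[255,-0.055,-0.346,0.115,0],[255,-0.055,-0.346,0.115,0]]'
python3 - <<'E'
from h import *
S=snaps("a")
crop(S["top"],(200,230),45,"pics/a_t.png",6);crop(S["scene"],(255,270),50,"pics/a_s.png",6)
E
```

```text
clock: 3.98
tool_pos: [0.4206, 0.2028, 0.1425]
eef_rot: [1.0, 0.016, -0.002, 0.001]
contact_force: [0.3, -0.1, -0.4]
opening: 0.006
pics/a_t.png origin 155 185 scale 6
pics/a_s.png origin 205 220 scale 6
```

View pics/a_t.png

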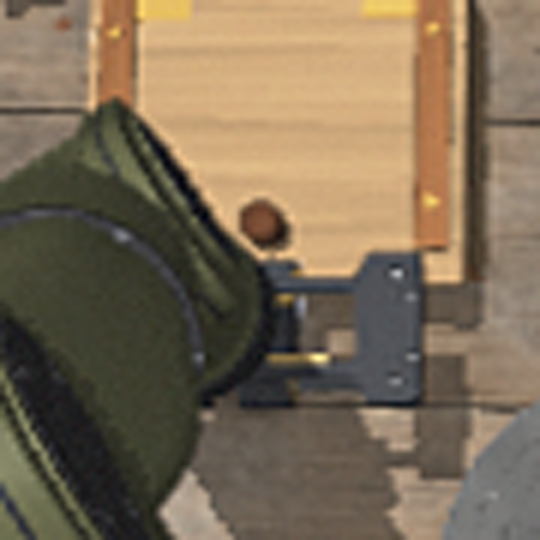

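View pics/a_s.png

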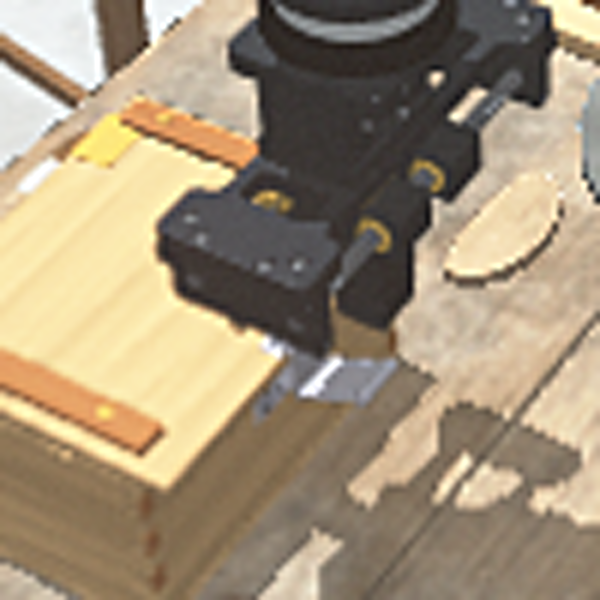

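```bash
python3 -m creep '[[255,-0.002,-0.001,0.02,0],[255,-0.002,-0.001,0.035,0],[255,-0.002,-0.001,0.045,0],[255,-0.002,-0.001,0.053,0],[255,-0.002,-0.001,0.061,0],[255,-0.002,-0.001,0.069,0],[255,-0.002,-0.001,0.072,0],[255,-0.002,-0.001,0.072,0]]'
```

```text
clock: 5.08
tool_pos: [0.4193, 0.2039, 0.0715]
eef_rot: [1.0, 0.016, -0.0, 0.0]
contact_force: [-0.7, -0.3, -0.3]
opening: 0.007
```

```bash
python3 -m creep '[[255,0,0,-0.03,0],[255,0,0,-0.08,0],[255,0,0,-0.13,0],[0,0,0.05,-0.16,0],[0,0,0.1,-0.16,0],[0,0,0.1,-0.16,0]]'
python3 - <<'E'
from h import *
np.set_printoptions(precision=4,suppress=True)
S=snaps("b")
crop(S["top"],(200,210),55,"pics/b_t.png");crop(S["scene"],(245,275),50,"pics/b_s.png",6)
for n in S:
  for t in("latch_tab","lid_knob"):
    print(n,t,[(x["location"],x["score"]) for x in imaging.place_of(S[n],t)[:2]])
E
```

```text
clock: 5.82
tool_pos: [0.4221, 0.0997, 0.2322]
eef_rot: [1.0, 0.012, -0.0, 0.001]
contact_force: [0.2, 0.2, 1.1]
opening: 0.326
pics/b_t.png origin 145 155 scale 5
pics/b_s.png origin 195 225 scale 6
scene latch_tab [([292.3, 268.5], 0.65), ([352.7, 245.0], 0.34)]
scene lid_knob [([259.7, 243.6], 0.88)]
top latch_tab [([183.2, 201.4], 0.28)]
top lid_knob []
```

View pics/b_t.png

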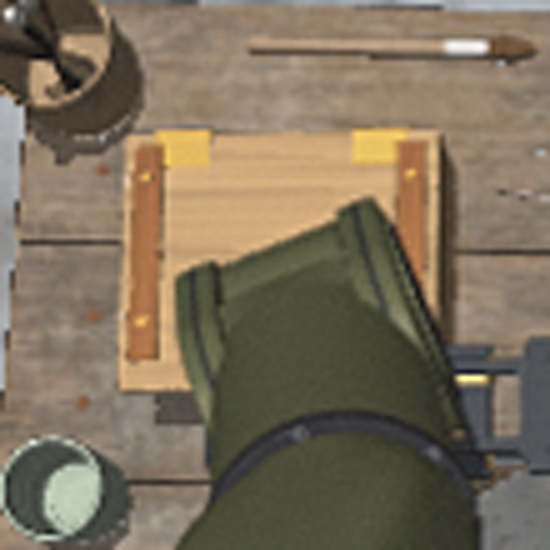

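View pics/b_s.png

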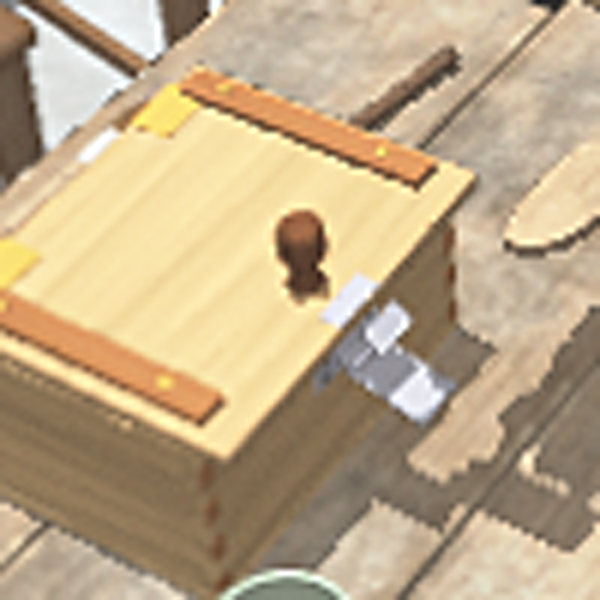

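Run:
```python
from h import *
from scipy.spatial.transform import Rotation as R
np.set_printoptions(precision=4,suppress=True)
S=snaps()
print(atz(S["top"],(222,198.2),.137),atz(S["scene"],(263.6,244.8),.1345),tri([(S["top"],(222,198.2)),(S["scene"],(263.6,244.8))]))
s=telemetry.get_state();M=R.from_quat(s["eef_rot"]).as_matrix()
print(s["tool_pos"],M[:,0],np.degrees(np.arctan2(M[1,0],M[0,0])))
for k in[(.49,.207,.17),(.49,.207,.1155)]:print(M.T@(np.array(k)-s["tool_pos"]))
```

```text
[0.4894 0.207  0.137 ] [0.4889 0.2051 0.1345] (array([0.4886, 0.2067, 0.1362]), [np.float64(0.0009538399328824658), np.float64(0.0009538399328824971)])
[0.4226 0.1051 0.2315] [ 0.9994  0.0342 -0.0004] 1.958217244542228
[ 0.0709 -0.0995  0.0615]
[ 0.0709 -0.0995  0.116 ]
```

```bash
python3 -m creep '[[0,0.035,-0.05,0,0],[0,0.07,-0.1,0,0],[0,0.07,-0.1,0.05,0],[0,0.07,-0.1,0.09,0],[0,0.07,-0.1,0.114,0],[0,0.07,-0.1,0.114,0],[255,0.07,-0.1,0.114,0],[255,0.07,-0.1,0.114,0],[255,0.07,-0.1,0.114,0],[255,0.07,-0.1,0.114,0]]' 25
python3 - <<'E'
from h import *
S=snaps("c")
crop(S["scene"],(245,265),50,"pics/c_s.png",6)
th=np.linspace(0,1.78,23)
x=-.133*np.cos(th)+.036*np.sin(th)+.133; z=.133*np.sin(th)+.036*np.cos(th)-.036
for i,(a,b,c) in enumerate(zip(th,x,z)):print(i,round(a,2),round(a*0+b,4),round(c,4))
print(telemetry.get_state()["tool_pos"],telemetry.get_state()["opening"])
E
```

```text
clock: 7.48
tool_pos: [0.4898, 0.2063, 0.1182]
eef_rot: [1.0, 0.016, 0.0, -0.0]
contact_force: [-0.3, 0.3, -0.6]
opening: 0.568
pics/c_s.png origin 195 215 scale 6
0 0.0 0.0 0.0
1 0.08 0.0033 0.0106
2 0.16 0.0075 0.021
3 0.24 0.0126 0.0309
4 0.32 0.0184 0.0404
5 0.4 0.0249 0.0494
6 0.49 0.0322 0.0579
7 0.57 0.0401 0.0657
8 0.65 0.0486 0.0729
9 0.73 0.0577 0.0794
10 0.81 0.0673 0.0851
11 0.89 0.0773 0.09
12 0.97 0.0876 0.0941
13 1.05 0.0983 0.0973
14 1.13 0.1092 0.0997
15 1.21 0.1202 0.1012
16 1.29 0.1314 0.1018
17 1.38 0.1425 0.1015
18 1.46 0.1536 0.1002
19 1.54 0.1645 0.0981
20 1.62 0.1753 0.0951
21 1.7 0.1857 0.0913
22 1.78 0.1958 0.0866
[0.4895836  0.20630743 0.11793989] 0.4789557181009009
```

View pics/c_s.png

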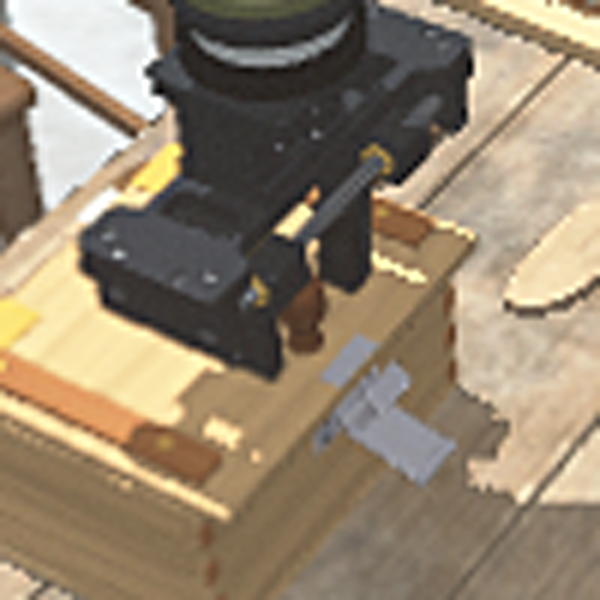

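Knob head lies centred between the fingers at crop (300,310). Let the fingers close.

```bash
python3 -m creep '[[255,0,0,0.002,0],[255,0,0,0.002,0],[255,0,0,0.002,0],[255,0,0,0.002,0],[255,0,0,0.002,0],[255,0,0,0.002,0]]' 25
```

```text
clock: 8.32
tool_pos: [0.4894, 0.2078, 0.1156]
eef_rot: [1.0, 0.017, 0.0, -0.001]
contact_force: [-1.2, 5.9, -3.8]
opening: 0.23
```

```bash
python3 -m creep '[[255,0.003,0,-0.011,0],[255,0.0075,0,-0.021,0],[255,0.0126,0,-0.031,0],[255,0.0184,0,-0.0404,0],[255,0.025,0,-0.0494,0],[255,0.032,0,-0.058,0],[255,0.040,0,-0.0657,0],[255,0.0486,0,-0.073,0],[255,0.0577,0,-0.0794,0],[255,0.0673,0,-0.085,0]]' 25
python3 - <<'E'
from h import *
S=snaps("d")
E
```

```text
clock: 9.57
tool_pos: [0.5534, 0.2101, 0.2005]
eef_rot: [1.0, 0.017, -0.003, -0.0]
contact_force: [-5.4, 4.4, 0.8]
opening: 0.229
```

View pics/d_scene.png

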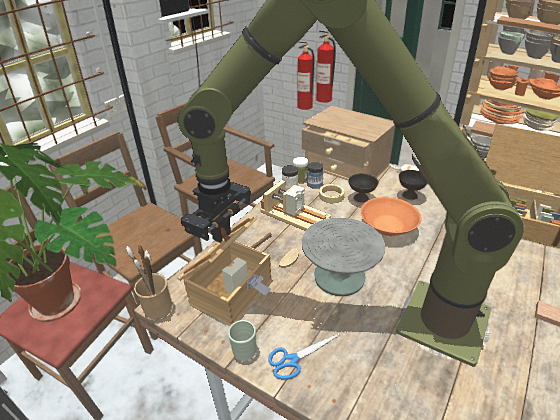

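```bash
python3 -m creep '[[255,0.01,0,-0.005,0],[255,0.0203,0,-0.009,0],[255,0.031,0,-0.0122,0],[255,0.042,0,-0.0146,0],[255,0.053,0,-0.016,0],[255,0.064,0,-0.0167,0],[255,0.0752,0,-0.0164,0],[255,0.0863,0,-0.015,0],[255,0.0972,0,-0.013,0],[255,0.108,0,-0.01,0]]' 25
python3 -m creep '[[255,0.0104,0,0.004,0],[255,0.0205,0,0.0085,0],[255,0.0205,0,0.0085,0],[255,0.0205,0,0.0085,0]]' 25
python3 - <<'E'
from h import *
S=snaps("e")
E
```

```text
clock: 10.92
tool_pos: [0.6632, 0.2141, 0.2107]
eef_rot: [1.0, 0.017, -0.002, -0.001]
contact_force: [-3.3, 5.3, 1.8]
opening: 0.232
clock: 11.42
tool_pos: [0.6842, 0.2149, 0.2014]
eef_rot: [1.0, 0.017, -0.001, -0.001]
contact_force: [0.1, 6.3, -3.2]
opening: 0.229
```

View pics/e_scene.png

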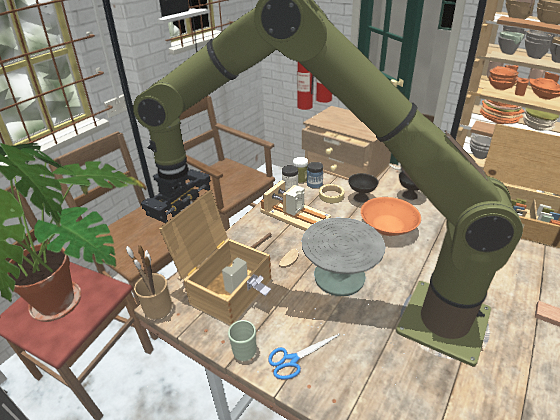

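View pics/e_top.png

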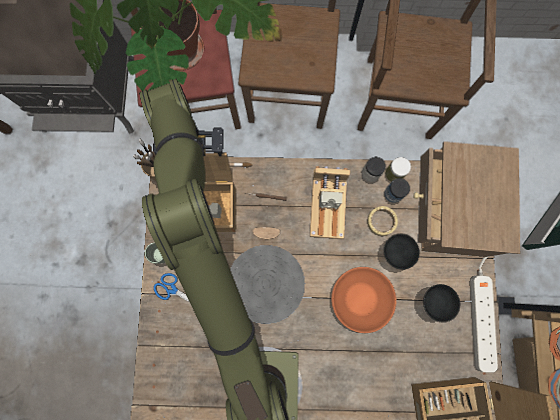

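```bash
python3 -m creep '[[0,0,0,0,0],[0,0,0,0,0],[0,0,0,0,0],[0,0,0,-0.03,0],[0,0,0,-0.07,0],[0,0,0,-0.1,0],[0,-0.06,0.05,-0.1,0],[0,-0.12,0.1,-0.1,0],[0,-0.18,0.15,-0.1,0],[0,-0.2,0.2,-0.1,0]]' 25
python3 - <<'E'
from h import *
S=snaps("f")
for n in S:
  for t in("mould_half","mould_half_face"):
    print(n,t,[(x["location"],x["score"]) for x in imaging.place_of(S[n],t)[:3]])
crop(S["top"],(205,200),40,"pics/f_t.png",8);crop(S["scene"],(230,265),50,"pics/f_s.png",6)
E
```

```text
clock: 12.78
tool_pos: [0.5089, 0.0345, 0.3026]
eef_rot: [1.0, 0.017, 0.0, 0.0]
contact_force: [0.6, -0.7, 0.3]
opening: 1.004
scene mould_half []
scene mould_half_face [([274.0, 227.7], 0.7)]
top mould_half [([211.9, 212.4], 0.79), ([178.5, 195.2], 0.23)]
top mould_half_face [([205.7, 211.1], 0.58)]
pics/f_t.png origin 165 160 scale 8
pics/f_s.png origin 180 215 scale 6
```

View pics/f_t.png

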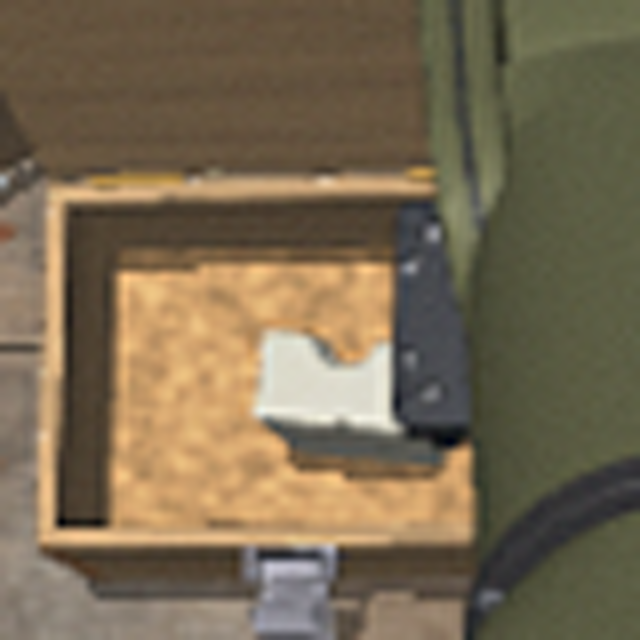

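View pics/f_s.png

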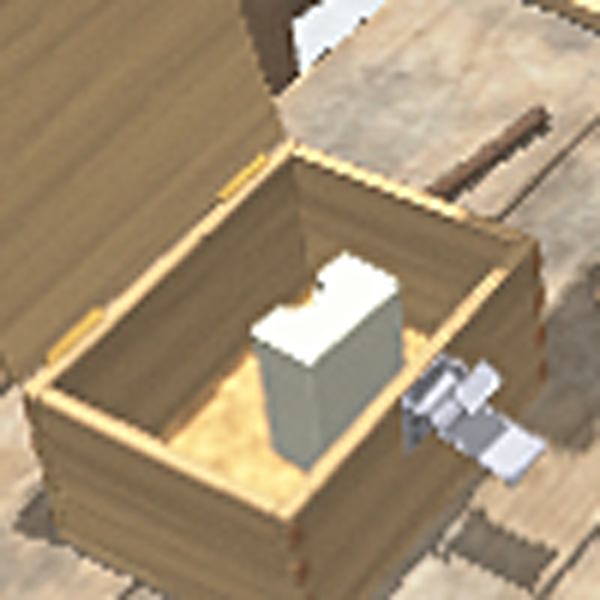

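```bash
python3 -m creep '[[0,0,0.05,0,0],[0,0,0.1,0,0],[0,0,0.1,0,0]]' 25
python3 - <<'E'
from h import *
S=snaps("g")
crop(S["top"],(205,200),40,"pics/g_t.png",8);crop(S["scene"],(230,265),50,"pics/g_s.png",6)
E
```

```text
clock: 13.45
tool_pos: [0.515, -0.068, 0.302]
eef_rot: [1.0, 0.013, 0.0, 0.001]
contact_force: [0.7, 0.9, -0.2]
opening: 1.0
pics/g_t.png origin 165 160 scale 8
pics/g_s.png origin 180 215 scale 6
```

View pics/g_t.png

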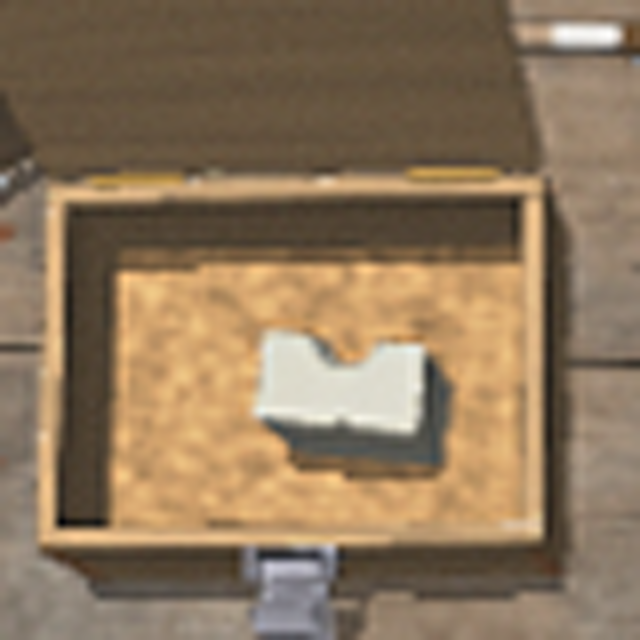

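```bash
cat >> h.py <<'E'
from scipy.optimize import least_squares
from scipy.spatial.transform import Rotation as Rot
def fit(S,L,obs,g):
    def w(v):
        c,s=np.cos(v[2]),np.sin(v[2]);return [(v[0]+c*a-s*b,v[1]+s*a+c*b,z) for a,b,z in L]
    def res(v):
        P={n:proj(S[n],w(v)) for n in S}
        return np.concatenate([P[n][i]-px for n,i,px in obs])
    R=least_squares(res,g,loss="soft_l1");print(np.round(R.x,4),np.round(res(R.x).reshape(-1,2),1).tolist());return R.x
def half_L(z): return [(.018,.032,z),(.018,-.032,z),(-.018,.032,z),(-.018,-.032,z)]
def px(pts,o,k): return [(x/k+o[0]-.5+.5/k,y/k+o[1]-.5+.5/k) for x,y in pts]
E
python3 - <<'E'
from h import *
S=snaps()
t=px([(264,330),(426,347),(255,415),(418,436)],(165,160),8)
s=px([(253,332),(347,252),(308,364),(401,285)],(180,215),6)
a=[("top",i,p) for i,p in enumerate(t)];b=[("scene",i,p) for i,p in enumerate(s)]
for o in(a,b,a+b): v=fit(S,half_L(.09),o,[.55,.2,0])
s=telemetry.get_state();M=Rot.from_quat(s["eef_rot"]).as_matrix()
print(s["tool_pos"],np.degrees(np.arctan2(M[1,0],M[0,0])),np.degrees(v[2]),M.T@(np.array([v[0],v[1],.3])-s["tool_pos"]))
E
```

```text
[ 0.5438  0.1911 -0.0822] [[0.3, -0.1], [0.2, -0.2], [-0.2, 0.4], [-0.3, -0.1]]
[ 0.539   0.1922 -0.0808] [[-0.4, -0.2], [-0.2, 0.1], [0.1, 0.2], [0.5, -0.1]]
[ 0.5415  0.1912 -0.0759] [[0.2, 0.7], [0.1, 0.5], [-0.2, 1.3], [-0.3, 0.6], [-0.9, -0.7], [-0.7, -0.4], [-0.3, -0.4], [-0.1, -0.7]]
[ 0.51473913 -0.06196394  0.30207442] 2.040225827598105 -4.34724101388071 [ 0.03572576 -0.25204766  0.00239938]
```

```bash
python3 -m creep '[[0,0.01,-0.06,0,2],[0,0.02,-0.12,0,4],[0,0.03,-0.18,0,6],[0,0.035,-0.23,0,6.5],[0,0.036,-0.252,0.01,6.5],[0,0.036,-0.252,0.06,6.5],[0,0.036,-0.252,0.11,6.5],[0,0.036,-0.252,0.14,6.5],[0,0.036,-0.252,0.15,6.5],[0,0.036,-0.252,0.15,6.5]]' 25
python3 - <<'E'
from h import *
S=snaps("i")
s=telemetry.get_state();M=Rot.from_quat(s["eef_rot"]).as_matrix()
print(s["tool_pos"],np.degrees(np.arctan2(M[1,0],M[0,0])),M.T@(np.array([.5415,.1912,.043])-s["tool_pos"]))
crop(S["scene"],(230,255),60,"pics/i_s.png",6)
E
```

```text
clock: 14.9
tool_pos: [0.5419, 0.1885, 0.1521]
eef_rot: [0.999, -0.041, -0.0, 0.0]
contact_force: [-0.3, 0.1, -0.0]
opening: 1.0
[0.54288326 0.18889863 0.15339682] -4.6681236238523045 [-0.0018046  -0.00208432  0.11039505]
pics/i_s.png origin 170 195 scale 6
```

View pics/i_s.png

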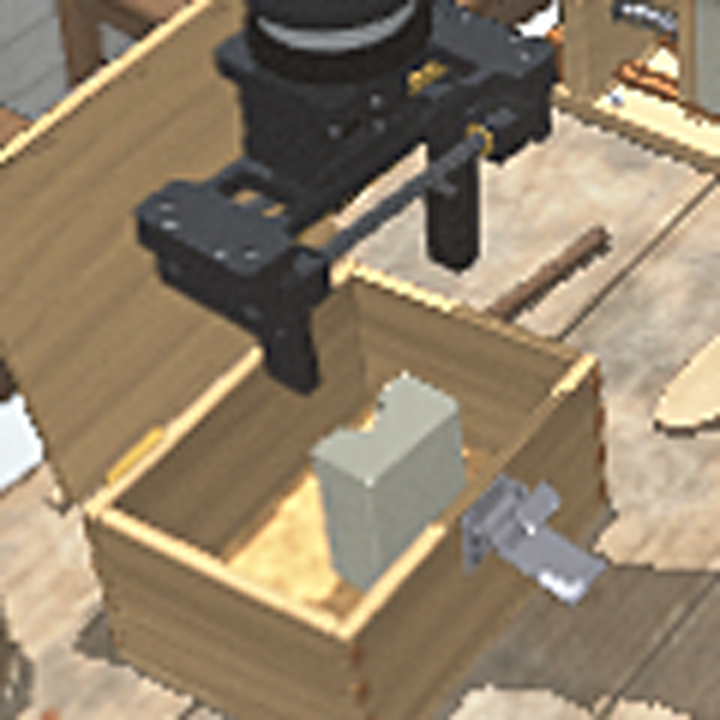

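```bash
python3 -m creep '[[0,-0.001,-0.002,0.03,0],[0,-0.001,-0.002,0.06,0],[0,-0.001,-0.002,0.085,0],[0,-0.001,-0.002,0.1,0],[0,-0.001,-0.002,0.11,0],[0,-0.001,-0.002,0.11,0],[150,-0.001,-0.002,0.11,0],[150,-0.001,-0.002,0.11,0],[150,-0.001,-0.002,0.11,0],[150,-0.001,-0.002,0.11,0]]' 30
python3 -m creep '[[150,0,0,0,0],[150,0,0,0,0],[150,0,0,0,0]]' 30
```

```text
clock: 16.25
tool_pos: [0.5416, 0.1911, 0.0428]
eef_rot: [0.999, -0.041, 0.001, -0.0]
contact_force: [0.1, -0.1, 4.4]
opening: 0.724
clock: 16.62
tool_pos: [0.5416, 0.191, 0.0427]
eef_rot: [0.999, -0.041, 0.001, -0.0]
contact_force: [-0.5, 0.4, 5.7]
opening: 0.723
```

```bash
python3 -m creep '[[255,0,0,-0.005,0],[255,0,0,-0.03,0],[255,0,0,-0.07,0],[255,0,0,-0.11,0],[255,0,0,-0.16,0],[255,0,0,-0.2,0],[255,0,0,-0.2,0]]' 40
python3 - <<'E'
from h import *
S=snaps("j")
crop(S["scene"],(250,210),70,"pics/j_s.png",5);crop(S["top"],(220,200),70,"pics/j_t.png",5)
E
```

```text
clock: 17.5
tool_pos: [0.5427, 0.1912, 0.2449]
eef_rot: [0.999, -0.041, 0.003, -0.001]
contact_force: [-0.0, 0.4, -3.0]
opening: 0.722
pics/j_s.png origin 180 140 scale 5
pics/j_t.png origin 150 130 scale 5
```

View pics/j_s.png

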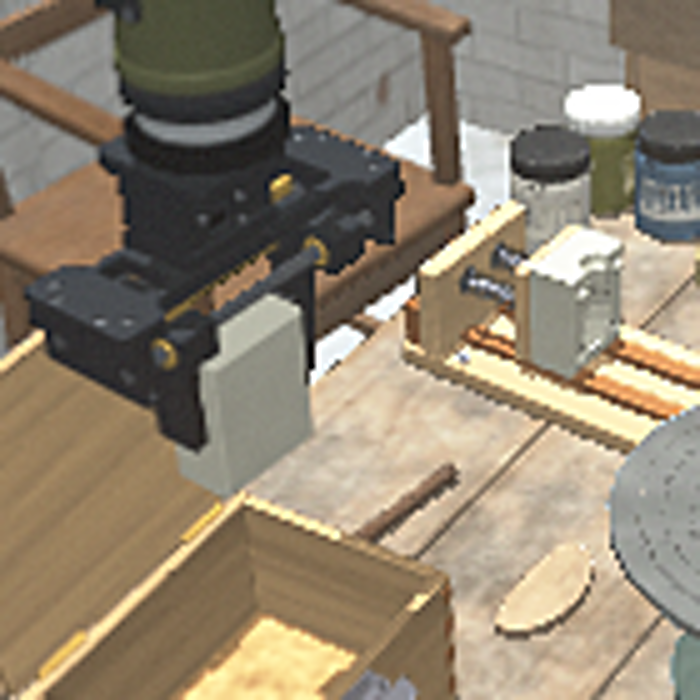

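```bash
python3 -m creep '[[255,0,0.04,0,0],[255,0,0.09,0,-0.5],[255,0,0.14,0,-1],[255,0,0.19,0,-1.5],[255,0.001,0.24,0,-2],[255,0.001,0.29,0,-2.4],[255,0.002,0.34,0,-2.84],[255,0.002,0.375,0,-2.84],[255,0.002,0.387,0,-2.84],[255,0.002,0.387,0.0,-2.84]]' 40
python3 -m creep '[[255,0,0,0.05,0],[255,0,0,0.09,0],[255,0,0,0.125,0],[255,0,0,0.14,0],[255,0,0,0.14,0]]' 40
python3 - <<'E'
from h import *
S=snaps("k")
s=telemetry.get_state();M=Rot.from_quat(s["eef_rot"]).as_matrix()
print(s["tool_pos"],np.degrees(np.arctan2(M[1,0],M[0,0])))
crop(S["scene"],(305,200),45,"pics/k_s.png",8);crop(S["top"],(330,205),45,"pics/k_t.png",8)
E
```

```text
clock: 18.85
tool_pos: [0.5109, -0.1946, 0.2409]
eef_rot: [1.0, -0.016, -0.001, -0.001]
contact_force: [0.1, 0.2, -2.8]
opening: 0.729
clock: 19.48
tool_pos: [0.5117, -0.1935, 0.1017]
eef_rot: [1.0, -0.015, -0.001, -0.001]
contact_force: [0.1, -0.9, -2.0]
opening: 0.726
[ 0.51269869 -0.19466049  0.1032102 ] -1.7774533599228926
pics/k_s.png origin 260 155 scale 8
pics/k_t.png origin 285 160 scale 8
```

View pics/k_s.png

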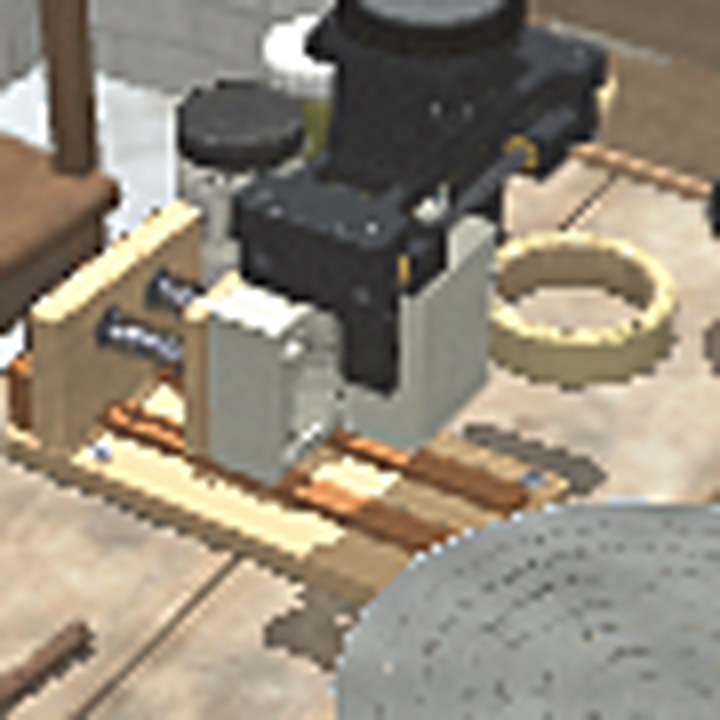

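View pics/k_t.png

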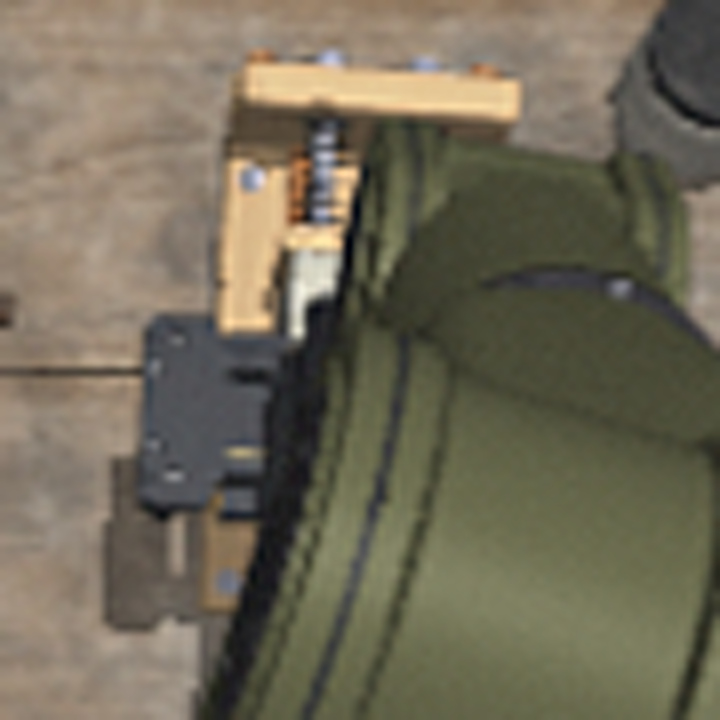

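```bash
python3 - <<'E'
from h import *
S=snaps()
p=S["scene"]
s=telemetry.get_state();x,y,z=s["tool_pos"];zb=z-.0328
def W(o,yaw,pts):
    c,sn=np.cos(yaw),np.sin(yaw);return [(o[0]+c*a-sn*b,o[1]+sn*a+c*b,zz) for a,b,zz in pts]
def cp(P): return np.round((proj(p,P)-np.array([260,155])+.4375)*8,0).tolist()
print("half bot back+y, back-y, top back-y",cp(W((x,y),-.031,[(-.018,.032,zb),(-.018,-.032,zb),(-.018,-.032,zb+.08)])))
print("back half front+y top,bot, rear+y top,front -y top",cp(W((.5634,-.1963),-.0314,[(0,.032,.104),(0,.032,.024),(.036,.032,.104),(0,-.032,.104)])))
print("fence front +y top, -y top; runner ends",cp(W((.5634,-.1963),-.0314,[(.098,.056,.088),(.098,-.056,.088)])))
E
python3 - <<'E'
import cv2
im=cv2.imread("pics/k_scene.png")[185:220,275:330]
cv2.imwrite("pics/k2.png",cv2.resize(im,None,fx=14,fy=14,interpolation=cv2.INTER_CUBIC))
E
```

```text
half bot back+y, back-y, top back-y [[412.0, 448.0], [489.0, 374.0], [496.0, 215.0]]
back half front+y top,bot, rear+y top,front -y top [[273.0, 332.0], [273.0, 485.0], [201.0, 306.0], [353.0, 263.0]]
fence front +y top, -y top; runner ends [[52.0, 320.0], [197.0, 205.0]]
```

View pics/k2.png

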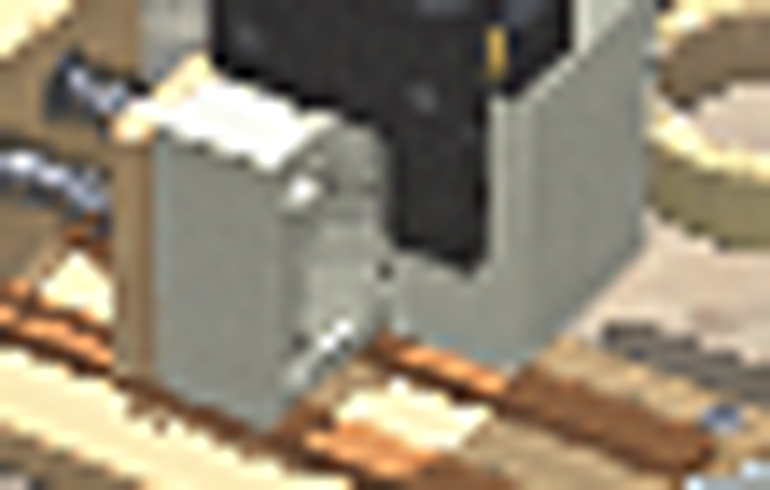

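```bash
python3 -m creep '[[255,0,0,0.02,0],[255,0,0,0.036,0],[255,0,0,0.042,0],[255,0,0,0.042,0],[255,0,0,0.042,0]]' 40; python3 -m creep '[[255,0,0,0.001,0],[255,0,0,0.0015,0],[255,0,0,0.002,0],[255,0,0,0.002,0]]' 40; python3 -m creep '[[255,0,0,0.0007,0],[255,0,0,0.0014,0],[255,0,0,0.0014,0]]' 40
```

```text
clock: 20.3
tool_pos: [0.5121, -0.1952, 0.0607]
eef_rot: [1.0, -0.016, 0.0, 0.0]
contact_force: [-0.0, -0.1, -2.4]
opening: 0.724
clock: 20.8
tool_pos: [0.5117, -0.1951, 0.0582]
eef_rot: [1.0, -0.016, -0.0, 0.0]
contact_force: [0.8, -0.8, -2.0]
opening: 0.728
clock: 21.18
tool_pos: [0.5117, -0.1951, 0.0568]
eef_rot: [1.0, -0.016, 0.0, 0.0]
contact_force: [0.7, 0.2, -2.8]
opening: 0.721
```

```bash
python3 -m creep '[[255,0,0,0.0005,0],[255,0,0,0.001,0],[255,0,0,0.001,0]]' 40; python3 -m creep '[[255,0,0,0.0005,0],[255,0,0,0.001,0],[255,0,0,0.001,0]]' 40
```

```text
clock: 21.55
tool_pos: [0.5117, -0.1951, 0.0568]
eef_rot: [1.0, -0.016, 0.0, 0.0]
contact_force: [-1.5, 1.7, 8.3]
opening: 0.723
clock: 21.92
tool_pos: [0.5117, -0.1951, 0.0567]
eef_rot: [1.0, -0.016, 0.0, 0.0]
contact_force: [-3.9, 1.5, 17.0]
opening: 0.718
```

```bash
python3 -m creep '[[255,0,0,-0.0018,0],[255,0,0,-0.0018,0],[255,0.006,0,-0.0018,0],[255,0.012,0,-0.0018,0],[255,0.018,0,-0.0018,0],[255,0.022,0,-0.0018,0],[255,0.025,0,-0.0018,0],[255,0.025,0,-0.0018,0]]' 50; python3 -m creep '[[255,0.002,0,0,0],[255,0.004,0,0,0],[255,0.006,0,0,0],[255,0.006,0,0,0]]' 50;  python3 -m creep '[[255,0.002,0,0,0],[255,0.004,0,0,0],[255,0.004,0,0,0]]' 50
```

```text
clock: 22.92
tool_pos: [0.5351, -0.1962, 0.0568]
eef_rot: [1.0, -0.016, -0.002, 0.0]
contact_force: [-3.8, 0.4, 7.7]
opening: 0.725
clock: 23.42
tool_pos: [0.5409, -0.1965, 0.0568]
eef_rot: [1.0, -0.016, -0.002, 0.0]
contact_force: [-3.9, -0.2, 8.2]
opening: 0.722
clock: 23.8
tool_pos: [0.5439, -0.1966, 0.0568]
eef_rot: [1.0, -0.016, -0.003, 0.0]
contact_force: [-5.7, 0.4, 9.0]
opening: 0.722
```

```bash
python3 -m creep '[[255,0,0,-0.0006,0],[255,0,0,-0.0006,0]]' 50
python3 - <<'E'
from h import *
S=snaps("l")
crop(S["scene"],(300,200),30,"pics/l_s.png",12)
E
```

```text
clock: 24.05
tool_pos: [0.5455, -0.1963, 0.0568]
eef_rot: [1.0, -0.016, -0.001, -0.0]
contact_force: [-4.2, 1.6, 2.2]
opening: 0.722
pics/l_s.png origin 270 170 scale 12
```

View pics/l_s.png

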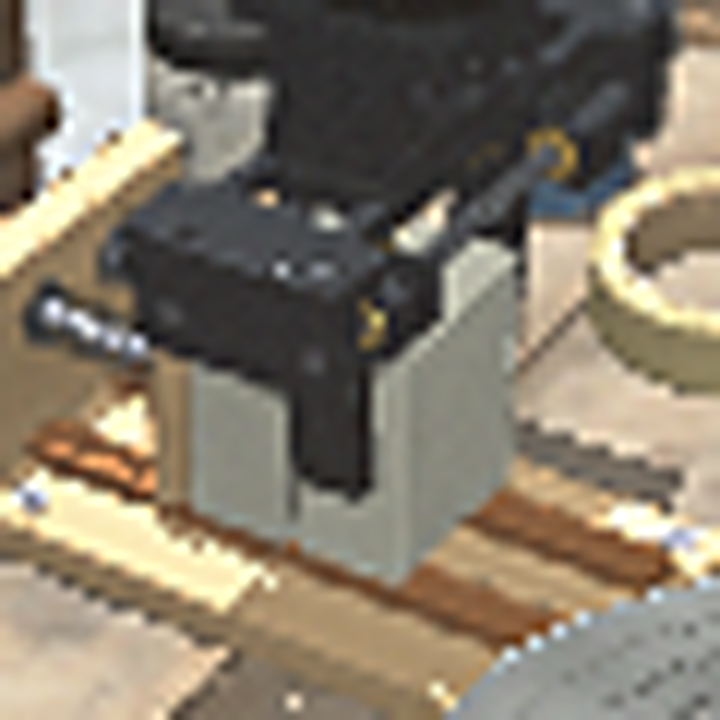

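```bash
python3 -m creep '[[255,0.001,0,0,0],[255,0.002,0,0,0],[255,0.002,0,0,0]]' 50;python3 -m creep '[[255,0.001,0,0,0],[255,0.002,0,0,0],[255,0.002,0,0,0]]' 50;python3 -m creep '[[255,0.001,0,0,0],[255,0.002,0,0,0],[255,0.002,0,0,0]]' 50;python3 -m creep '[[255,0.001,0,0,0],[255,0.002,0,0,0],[255,0.002,0,0,0]]' 50
```

```text
clock: 24.52
tool_pos: [0.5476, -0.1964, 0.0568]
eef_rot: [1.0, -0.016, -0.001, -0.0]
contact_force: [-5.4, 0.6, -0.7]
opening: 0.721
clock: 24.9
tool_pos: [0.5486, -0.1964, 0.0569]
eef_rot: [1.0, -0.016, -0.002, -0.0]
contact_force: [-7.1, 0.8, 1.5]
opening: 0.72
clock: 25.28
tool_pos: [0.5496, -0.1965, 0.0569]
eef_rot: [1.0, -0.016, -0.003, -0.0]
contact_force: [-9.0, 0.4, 3.4]
opening: 0.721
clock: 25.65
tool_pos: [0.5507, -0.1965, 0.0569]
eef_rot: [1.0, -0.017, -0.004, -0.0]
contact_force: [-10.3, 1.5, 5.7]
opening: 0.723
```

```bash
python3 -m creep '[[255,0.001,0,-0.0005,0],[255,0.002,0,-0.0005,0],[255,0.003,0,-0.0005,0],[255,0.003,0,-0.0005,0]]' 50;python3 -m creep '[[255,0.001,0,-0.0003,0],[255,0.002,0,-0.0003,0],[255,0.003,0,-0.0003,0],[255,0.003,0,-0.0003,0]]' 50
python3 - <<'E'
from h import *
S=snaps("m")
crop(S["scene"],(300,200),30,"pics/m_s.png",12)
crop(S["top"],(330,195),35,"pics/m_t.png",10)
E
```

```text
clock: 26.15
tool_pos: [0.5526, -0.1966, 0.0569]
eef_rot: [1.0, -0.017, -0.005, -0.0]
contact_force: [-11.6, 0.9, 3.1]
opening: 0.724
clock: 26.65
tool_pos: [0.5542, -0.1966, 0.057]
eef_rot: [1.0, -0.017, -0.006, -0.0]
contact_force: [-13.1, 0.4, 4.7]
opening: 0.726
pics/m_s.png origin 270 170 scale 12
pics/m_t.png origin 295 160 scale 10
```

View pics/m_s.png

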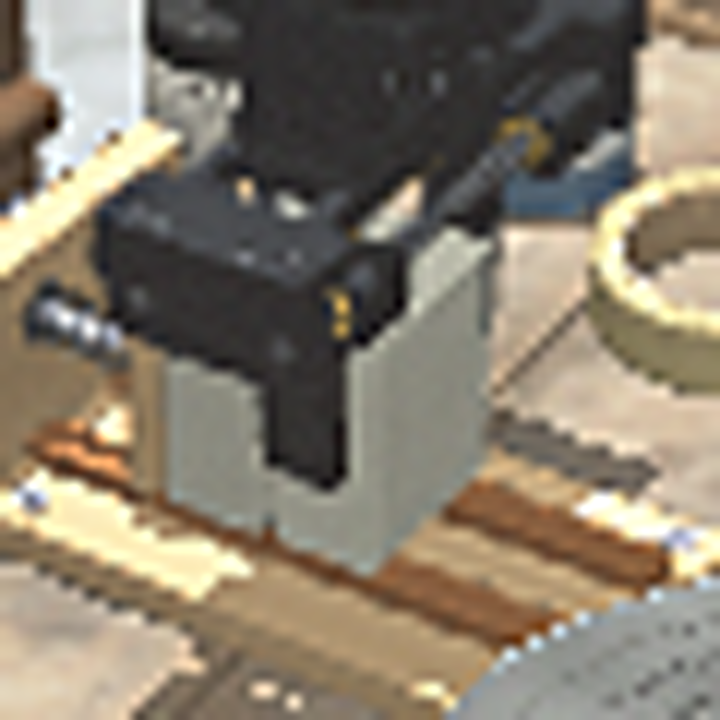

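View pics/m_t.png

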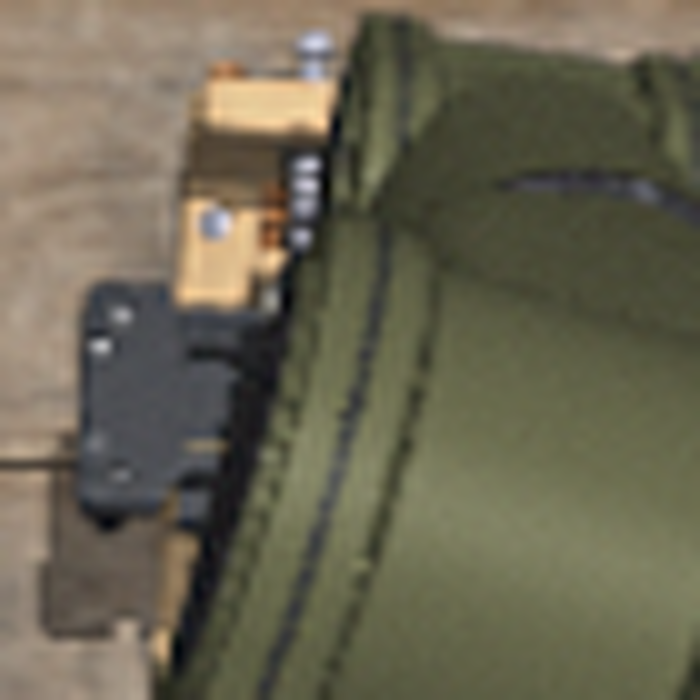

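Run:
```python
from h import *
import cv2
a=cv2.imread("pics/k_scene.png");l=cv2.imread("pics/l_scene.png");m=cv2.imread("pics/m_scene.png")
# rows of the plate / half side below the hand: horizontal intensity profiles
for nm,im in (("k",a),("l",l),("m",m)):
    g=im[203:209,274:306].astype(float).mean(0).round(0)   # b,g,r
    print(nm,"B",g[:,0].astype(int).tolist())
    o=cv2.resize(im[180:225,265:320],None,fx=14,fy=14,interpolation=cv2.INTER_CUBIC);cv2.imwrite(f"pics/z_{nm}.png",o)
S=snaps()
for d in(0,.005,.01,.015):
    c,s=np.cos(-.0314),np.sin(-.0314)
    print(d,proj(S["scene"],[(.5634+c*(x+d)-s*.032,-.1963+s*(x+d)+c*.032,.05) for x in (.036,0)]).round(2).tolist())
print(telemetry.get_state()["contact_force"],telemetry.get_state()["tool_pos"])
```

```text
k B [80, 76, 81, 90, 121, 140, 161, 149, 142, 91, 92, 79, 129, 128, 127, 127, 126, 127, 127, 125, 130, 116, 126, 154, 152, 171, 153, 141, 113, 148, 135, 129]
l B [72, 75, 76, 92, 116, 143, 141, 168, 112, 87, 95, 84, 130, 128, 126, 126, 126, 128, 130, 134, 43, 45, 49, 48, 48, 46, 30, 131, 135, 140, 122, 122]
m B [72, 73, 90, 89, 123, 150, 112, 88, 93, 88, 131, 128, 128, 126, 127, 127, 130, 114, 38, 43, 47, 49, 48, 44, 34, 146, 133, 131, 124, 123, 127, 126]
0 [[284.96, 205.81], [293.65, 209.11]]
0.005 [[283.76, 205.36], [292.43, 208.65]]
0.01 [[282.58, 204.91], [291.21, 208.19]]
0.015 [[281.4, 204.46], [290.0, 207.73]]
[-13.79753341   0.77762732   5.12968642] [ 0.55422184 -0.19664937  0.05694493]
```

View pics/z_m.png

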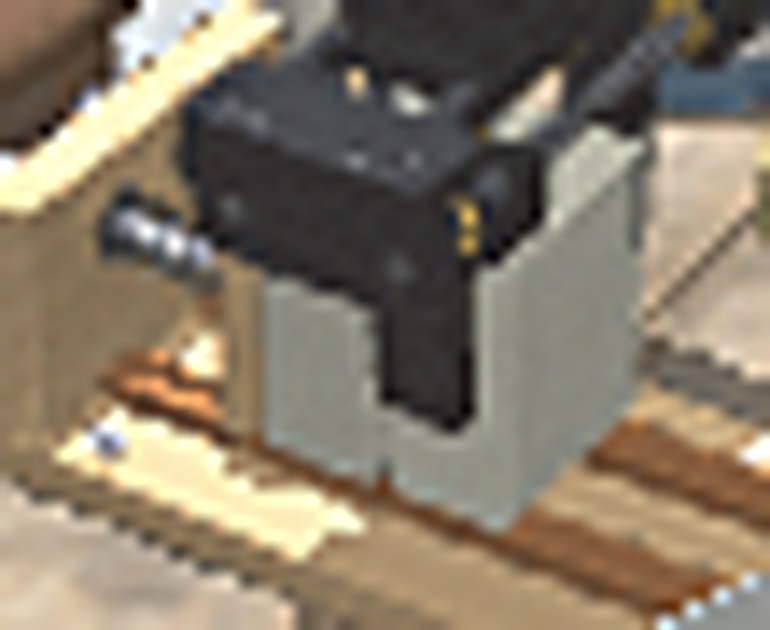

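View pics/z_l.png

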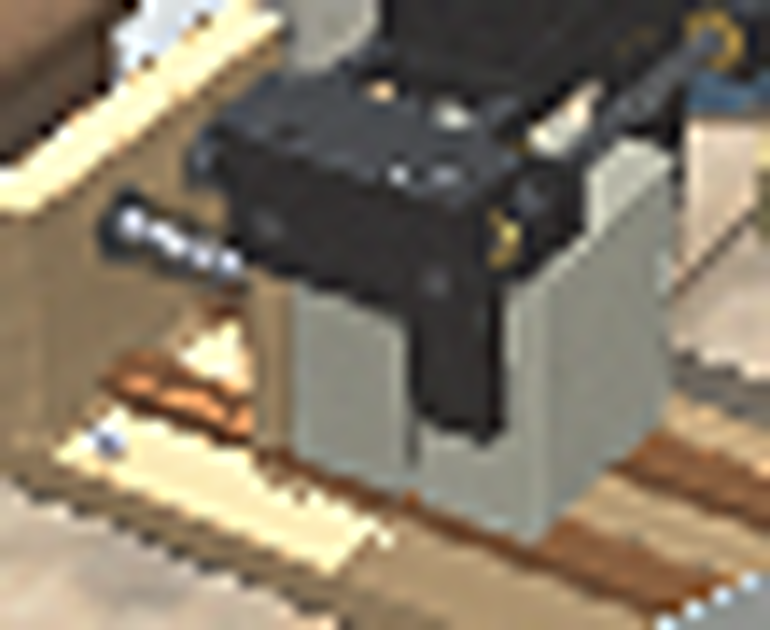

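```bash
python3 -m creep '[[255,0.001,0,-0.0003,0],[255,0.002,0,-0.0004,0],[255,0.0025,0,-0.0005,0],[255,0.0025,0,-0.0005,0],[255,0.0025,0,-0.0005,0],[255,0.0025,0,-0.0005,0]]' 50
python3 - <<'E'
from h import *
S=snaps("n")
im=S["scene"]["image"]
print(im[203:209,274:306,0].astype(float).mean(0).round(0).astype(int).tolist())
cv2.imwrite("pics/z_n.png",cv2.resize(im[180:225,265:320],None,fx=14,fy=14,interpolation=cv2.INTER_CUBIC))
s=telemetry.get_state();print(s["tool_pos"],s["contact_force"],s["eef_rot"],s["moment"])
for n in S:
  for t in("mould_half","mould_half_face","back_half_face"):
    print(n,t,[(x["location"],round(x["score"],2)) for x in imaging.place_of(S[n],t)[:2]])
s=telemetry.get_state();print(s["tool_pos"],s["contact_force"],s["clock"])
E
```

```text
clock: 27.6
tool_pos: [0.5557, -0.1967, 0.057]
eef_rot: [1.0, -0.017, -0.007, -0.001]
contact_force: [-13.6, 1.1, 2.6]
opening: 0.724
[70, 69, 84, 93, 117, 142, 107, 90, 85, 117, 130, 127, 126, 126, 126, 128, 134, 83, 41, 45, 48, 48, 47, 37, 81, 140, 138, 122, 124, 125, 128, 125]
[ 0.55566935 -0.19671822  0.05700193] [-15.37759372   0.97330789   2.8616053 ] [ 9.99823661e-01 -1.72183522e-02 -7.46984270e-03 -6.13460986e-04] [ 0.07633769  2.50607308 -0.33246474]
scene mould_half []
scene mould_half_face [([201.1, 292.0], 0.75)]
scene back_half_face [([203.3, 299.6], 0.75)]
top mould_half [([167.4, 221.2], 0.69)]
top mould_half_face []
top back_half_face []
[ 0.55567278 -0.19668459  0.05698734] [-14.18443873   0.21844342   2.05986003] 28.0
```

View pics/z_n.png

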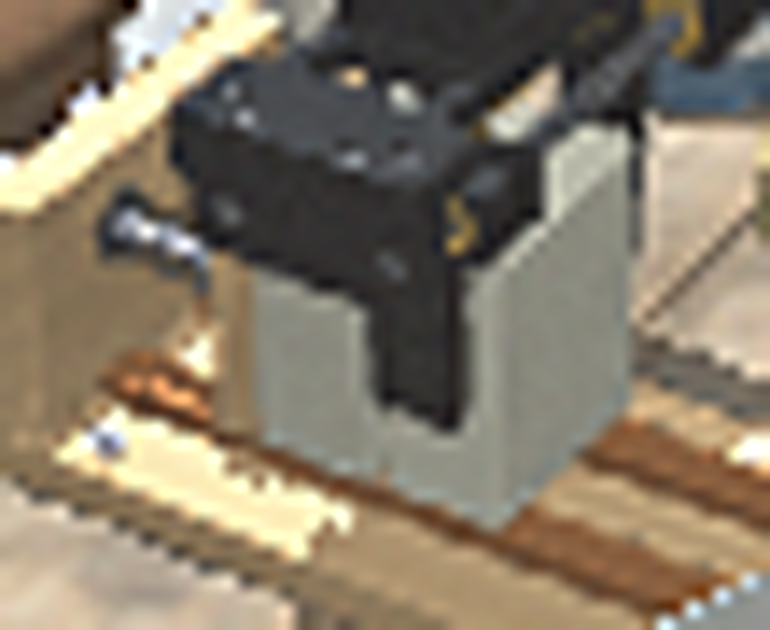

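```bash
python3 -m creep '[[255,0,0,0,0],[255,0,0,0,0],[255,0,0,0,0],[255,0,0,0,0],[255,0,0,0,0],[255,0,0,0,0],[255,0,0,0,0],[255,0,0,0,0]]' 50
python3 - <<'E'
from h import *
s=telemetry.get_state();print(s["tool_pos"],s["contact_force"],abs(s["qd"]).max())
S=snaps("p")
E
```

```text
clock: 29.0
tool_pos: [0.5557, -0.1967, 0.057]
eef_rot: [1.0, -0.017, -0.007, -0.001]
contact_force: [-14.9, 1.4, 3.7]
opening: 0.72
[ 0.555651   -0.19671106  0.05699571] [-14.94939326   1.35026693   3.7187579 ] 0.0015913884401773386
```

View pics/p_top.png

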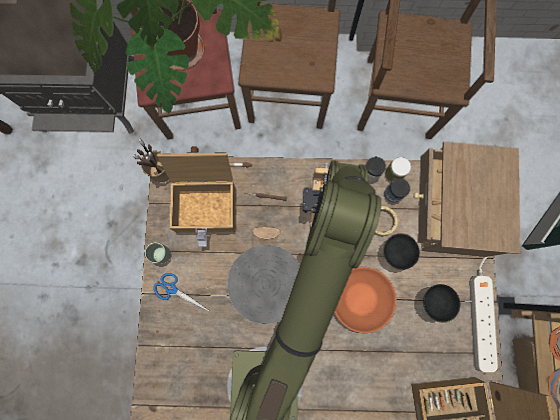

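```bash
python3 -c "
from plant import r
print(r.finish_job())"
```

```text
the job is handed in; nothing more can be done
None
```

The mould is closed on the stand and the arm is still gripping and pressing the loose half, ready for you to put the strap round. I handed the job in at about 29 s; no verdict is reported.

I pressed the latch open, swung the lid back by its knob past upright, and lifted the plaster half out upright. I then set it on the runners and slid it home onto the natches.

Last checks before handing in:
- **Fit:** the seam looks flush in the camera picture. The tool leans about 0.015 rad (limit 0.06), and I could not see the seam from above because the arm hid it.
- **Press:** the wrist reads 14 to 15 N along the push, including some friction on the runners. The springs look pushed back about 10 mm, which is about 12 N. I worked that out from the tool position and the picture, not from a direct reading.
- **Steadiness:** the tool pose did not change over a one-second hold.
- **Bystanders:** every one I could see in the last top picture was where it started. The arm hides part of the area round the stand.

The two cameras disagreed by about 4 mm along x, so I used combined fits and found the final contact by feeling the force.

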